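# Hold an offcut on the sawing board for the cut

## Task

Make the offcut ready for sawing: first turn the clicking length stop of the sawing board until its three-pip flat faces along the fence, then lay the bevelled wood offcut flat on the board, bevel towards you, long side right up against the fence and end right up against the stop. Finish by holding it there with one firm diagonal push (about 15 N), down onto the board and into the fence at the same time; your program ends while it is still pushing, without letting go. Leave the glue stick, spring clamp, marker and ink tin where they are.

Things in the scene. Friction and masses are not known exactly. Their poses are not given: they have to be found in the camera images.
- jig: The sawing board, fixed. Origin on the table under the board; x points at the fence (away from the robot), y along the fence to the left, z up. The stop's axis stands at x = 42, y = -118 mm. Stop at three pips: its flat lies at y = -80 mm, so the offcut, home, has its centre at x = 48, y = -20 mm, z = 35 mm
- bed: The board's plywood bed, 175 x 280 mm, top face 15 mm above the table; same origin and axes as the board: from x = -85 to 90 mm and y = -170 to 110 mm
- fence: The board's wood fence, 18 mm thick, 50 mm high above the bed (taller than the offcut); same origin and axes as the board: near face at x = 70 mm, from y = -55 to 110 mm, 4 mm saw slot at y = 20 mm
- stop (a joint): Angle of the length stop, positive counterclockwise from above. Its five flats, 30, 34, 38, 42 and 46 mm from the axis, bear one to five pips on top; it clicks every 0.698 rad. 0: three pips face along the fence to the left (one -1.396, two -0.698, four 0.698, five 1.396). It starts near one or two pips; about 0.1 N m turns it; it stays put
- stop_grip (a point): Point on the stop's axis in its black grip bar, 67 mm above the table. Bar 46 mm long, 12 mm thick, 49 to 79 mm above the table, over the aluminium stop disc (30 to 47 mm above the table). At joint 0 the bar lies 150 degrees counterclockwise from the board's x axis; it turns with the stop, as this frame does (equal to the board's at 0)
- offcut_mid (a point): Centre of the light wood offcut, half-way up its height: 44 mm wide (x), 120 mm long (y), 40 mm high (z), about 0.2 kg. It lies on the table with a 14 x 14 mm 45-degree bevel along its whole top edge on the -x side (towards the robot); the upright side below the bevel is 26 mm high. Frame turns with the offcut
- offcut_bevel (a point): Middle of the offcut's bevel face (20 mm wide, 120 mm long): 15 mm towards -x and 13 mm above the centre, 33 mm above its underside; it faces -x and +z at 45 degrees
- offcut: The same offcut; origin at the centre of its underside, axes as for its centre
- glue_mid (a point): Centre of a glue stick, 28 x 28 x 98 mm, standing; bystander
- clamp_mid (a point): Centre of a dark spring clamp, 74 x 108 x 18 mm, lying; bystander
- marker_mid (a point): Centre of a capped marker, 136 mm long, 15 mm thick, lying; bystander
- tin_mid (a point): Centre of an ink pad tin, 68 x 106 x 19 mm, lying; bystander
Not all that is in view belongs to the job. What is shaped like the offcut but pink or purple is not meant.

How it is judged:
By the outcome, as a careful person would: the job done as asked, in the order asked, and still so for the second after the job is handed in, while the arm keeps its last pose, push and grip.
It also fails if it takes over 72 s, if anything falls off the work surface, if the arm or the gripper's body presses on something with over 40 N, if the wrist force passes 120 N, or if a joint passes its speed limit or range.

## Robot

A 6-joint arm with a two-finger parallel gripper is mounted at the origin on a cart in front of the work surface, level with it; the furniture and walls round the work are solid. World frame = base frame: x ahead of the robot, y to its left, z up, the work surface at z = 0. Lengths are in m, angles in rad, forces in N, time in s.
With the tool pointing down it reaches from about 0.3 to 0.825 m from the base axis. Payload 5.4 kg.
Tool frame: the origin (TCP) lies midway between the tips of the shut fingers; the grasp point (between the pads) lies 19 mm behind it; z points along the fingers, y is the line along which they close (so a half turn about z gives the same grasp; the last joint's range is limited). The gripper opens to 92 mm and grips with 3 to 60 N. Pads are 20 mm wide; open, the fingers measure 128 mm over their backs; the gripper's body (75 mm by 189 mm) begins 69 mm behind the grasp point.
Start: joints at [-1.497, 0.158, 1.597, -0, 1.386, -0.21], TCP at [0.161, -0.552, 0.215] pointing down, gripper open.
Joint ranges: [-2.91, 2.91], [-0.94, 2.29], [0.18, 2.7], [-1.29, 4.43], [0.17, 2.64], [-3, 3]. Speed limits (rad/s): [2.57, 2.57, 3.14, 3.14, 3.14, 3.14].

## Interface

Orientations are given as a unit quaternion [w, x, y, z].
In Python, from rig import * gives the robot as it stands.
- The arm moves only by the tool arm_command, never from a script. Its arguments are lists of equal length, an entry for each row: "travel": the shift along the world's x, y, z normalised to -1 to 1, where 1 is 50 cm, a list of three; "roll": the turn about the world's z normalised to -1 to 1, where 1 is pi rad. In form: {"travel": [[x, y, z], ...], "roll": [roll, ...]}. A call has 1 to 20 rows; each row is the pose to reach, as a shift and turn from the pose commanded when the call began, turning the shorter way round; what a row does not reach only later rows make up. A row lasts 1/12 s, in which the tool goes at most 41.7 mm and 7.16 degrees, less where a joint would pass 70% of its speed; a pose out of reach is approached as far as the arm can. A call with a number of a shift or a turn outside -1 to 1 is refused whole. A call with a gripper value outside its range is refused whole. "hand" is the closure, from 0 (fully open) to 1 (shut), set as the call begins (left out, the last holds). The fingers move at their own pace and stop on an object; "newtons" is the grip in N (left out, the last holds). Time passes only in rows, so rows that repeat a pose let the fingers close. It gives the time, the measured TCP pose, the force, the opening and the grip force at its end, in the units of the state.
- get_obs(): the state, without advancing time (a new reading comes with each control period).
- camera(name): name is "scene" or "top" or "wrist"; returns (picture, depth): 420x560x3 uint8, red, green, blue; 420x560 float32, m along the optical axis (not along the pixel's ray), 0 where there is no reading.
- camera_info(name): a dict with "intrinsics" (3x3 intrinsics, pixels), "D" ([k1, k2, p1, p2, k3] as OpenCV has them; the pictures are not rectified), "extrinsics" (4x4, takes a point from world to camera coordinates). Camera axes: x right, y down, z forward; pixel columns grow to the right and rows downward; lengths in m; the calibration is good to about 2 mm. A picture is of the moment at which its call begins: read the wrist's pose just before it. camera_info takes no time and is no camera call; for the wrist camera it gives the pose at the moment of the call.
- finish_job(): hands the job in; it is judged then, once.
Trained networks look in the newest picture that a camera, given by its name, has taken for a name from the list of things; names that differ only in an ending like _2 or _b are one class to them, and where a whole thing is asked for, a point or a joint stands for the part that bears it (a point fixed in the world has none). Each returns a list of dicts, best first, with "conf" (0 to 1); they miss things now and then, are a little off and sometimes report something else, mostly with a low value. They report only what shows in the picture. A call takes as long as a camera call. They do not tell look-alikes from the thing itself.
- recognise(camera, thing): "centre" ([column, row] in pixels, amid what is visible of it).
- pinpoint(camera, thing): "centre" ([column, row] in pixels: a listed point, or the origin of a listed thing).
The state is a dict: "time_s": time; "q": joint angles; "qvel": joint speeds; "effort": joint torques, N m; "position": TCP position; "ee_rot": TCP orientation; "contact_force": force on the tool from outside, world axes, zero at the start; "wrist_torque": the same for the moment, N m; "width": finger opening in m; "finger_force": force on a finger pad.
Only numpy, scipy, OpenCV 4.12 (cv2) and the standard library are available. Lean on these libraries where they do the work, as an engineer would, in place of code of your own. Each camera call takes 0.05 s, during which the arm holds its last target. There are 200 camera calls.

## Working session

There is one attempt and no reset: what is moved stays moved. The work goes in short steps, Python scripts to look and compute and a tool call to move; the robot and the scene stay as the last step left them, time stands still between calls to the robot, and variables do not carry over. Pictures are saved under pics/ and viewed, at most 10 in all, crops included, and the job is handed in when it is done.

Besides the shell and the picture viewer there is one more tool, called after "Call:" as name([rows], argument=value, ...), one row to a line, values as JSON. arm_command: Moves the arm, as the interface text tells. Scaled input: -1 to 1 covers 50 cm each way for a shift and pi rad each way for a turn. Its arguments: {"type":"object","properties":{"travel":{"type":"array","items":{"type":"array","items":{"type":"number","minimum":-1,"maximum":1}}},"roll":{"type":"array","items":{"type":"number","minimum":-1,"maximum":1}},"hand":{"type":"number"},"newtons":{"type":"number"}},"required":["travel","roll"]}

```bash
mkdir -p pics; cat > h.py <<'E'
from rig import *
import numpy as np, cv2
def ray(cam,px):
    i=camera_info(cam);K=np.array(i["intrinsics"]);D=np.array(i["D"],float);E=np.array(i["extrinsics"])
    u=cv2.undistortPoints(np.array([[px]],float),K,D)[0,0]
    R=E[:3,:3];return -R.T@E[:3,3],R.T@np.array([u[0],u[1],1])
def atz(cam,px,z):
    o,d=ray(cam,px);return o+d*(z-o[2])/d[2]
def proj(cam,P):
    i=camera_info(cam);E=np.array(i["extrinsics"])
    return cv2.projectPoints(np.array(P,float).reshape(-1,1,3),cv2.Rodrigues(E[:3,:3])[0],E[:3,3],np.array(i["intrinsics"]),np.array(i["D"],float))[0][:,0]
def save(n,p): cv2.imwrite(f"pics/{n}.png",cv2.cvtColor(p,cv2.COLOR_RGB2BGR))
E
python3 - <<'E'
from h import *
for c in("top","scene"):
    p,d=camera(c);save(c+"0",p);np.save(c+"d.npy",d);np.save(c+"p.npy",p)
    for t,z in(("jig",0),("stop_grip",.067),("offcut_mid",.02),("offcut_bevel",.033),("glue_mid",.049),("clamp_mid",.009),("marker_mid",.007),("tin_mid",.01)):
        for r in pinpoint(c,t)[:3]: print(c,t,np.round(r["centre"]),round(r["conf"],2),np.round(atz(c,r["centre"],z),3))
print(get_obs())
E
```

```text
top jig [357. 221.] 0.57 [0.53  0.071 0.   ]
top jig [264. 223.] 0.29 [0.528 0.347 0.   ]
top jig [265. 217.] 0.25 [0.546 0.343 0.   ]
top stop_grip [402. 200.] 0.77 [ 0.585 -0.047  0.067]
top offcut_mid [264. 220.] 0.85 [0.537 0.346 0.02 ]
top offcut_mid [257. 270.] 0.83 [0.391 0.368 0.02 ]
top offcut_mid [135. 250.] 0.79 [0.456 0.721 0.02 ]
top offcut_bevel [264. 225.] 0.85 [0.521 0.347 0.033]
top offcut_bevel [262. 268.] 0.85 [0.398 0.352 0.033]
top offcut_bevel [131. 251.] 0.82 [0.453 0.728 0.033]
top glue_mid [288. 157.] 0.55 [0.716 0.274 0.049]
top clamp_mid [252. 164.] 0.71 [0.703 0.379 0.009]
top marker_mid [290. 284.] 0.51 [0.348 0.273 0.007]
top tin_mid [376. 145.] 0.8 [0.754 0.011 0.01 ]
top tin_mid [288. 284.] 0.56 [0.35  0.277 0.01 ]
scene jig [352. 194.] 0.94 [0.527 0.075 0.   ]
scene stop_grip [375. 153.] 0.56 [ 0.578 -0.051  0.067]
scene offcut_mid [280. 228.] 0.82 [0.536 0.339 0.02 ]
scene offcut_mid [301. 266.] 0.81 [0.396 0.361 0.02 ]
scene offcut_mid [178. 318.] 0.61 [0.447 0.723 0.02 ]
scene offcut_bevel [308. 261.] 0.94 [0.39  0.341 0.033]
scene offcut_bevel [17
[... 344 characters left out ...]
1 0.01 ]
{'time_s': 0.9, 'q': array([-1.49708936e+00,  1.58395640e-01,  1.59697460e+00,  6.16295314e-05,
        1.38620565e+00, -2.10088733e-01]), 'qvel': array([ 0.00082283,  0.00030759, -0.0017064 , -0.00051428,  0.00201115,
       -0.00097966]), 'effort': array([-5.97907074e-04, -3.85571802e+01, -3.22364151e+01,  7.00893486e-02,
        3.07204365e-02,  9.54991179e-06]), 'position': array([ 0.16100578, -0.55199591,  0.21461634]), 'ee_rot': array([1.04280352e-05, 9.89950180e-01, 1.41416546e-01, 2.96496781e-05]), 'contact_force': array([-0.46352485,  0.21447338,  0.95694251]), 'wrist_torque': array([ 0.02054849, -0.005648  ,  0.02992319]), 'finger_force': 0.0, 'width': 0.09168439298589902}
```

```bash
python3 - <<'E'
import cv2,numpy as np
a=cv2.imread("pics/top0.png")[120:320,110:470];cv2.imwrite("pics/top1.png",cv2.resize(a,(792,440),interpolation=cv2.INTER_CUBIC))
E
```

```text
(no output)
```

View pics/top1.png

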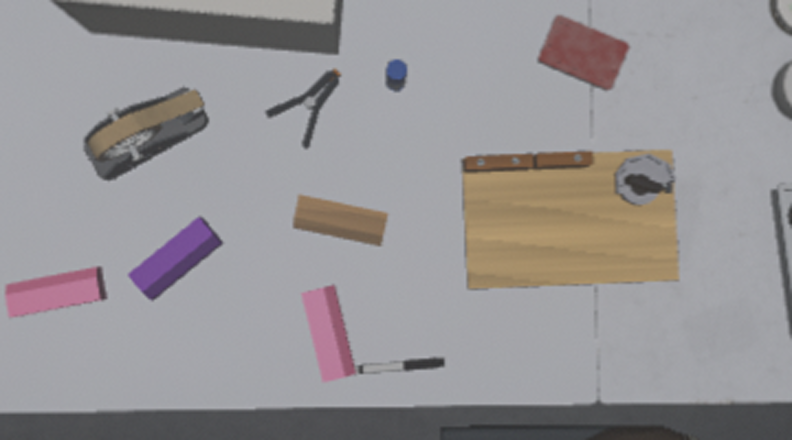

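View pics/scene0.png

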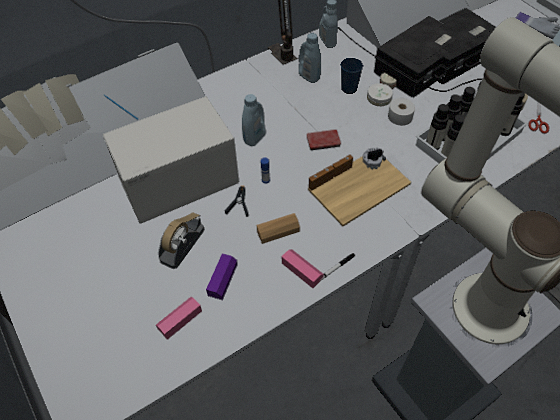

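The top view shows the wood offcut at about (264,220). The look-alikes are pink at (257,270), purple at (190,238) and pink at (135,250); only the light brown wood one fits. The board is at (370,218) and the stop at (402,202). I'm moving the wrist camera over the board for a closer look.

Call:
arm_command([
  [0.05,0.05,0.2],
  [0.12,0.13,0.3],
  [0.2,0.25,0.3],
  [0.3,0.4,0.3],
  [0.4,0.55,0.3],
  [0.5,0.7,0.3],
  [0.6,0.85,0.3],
  [0.64,0.96,0.3],
  [0.64,0.96,0.3],
  [0.64,0.96,0.3],
  [0.64,0.96,0.3],
  [0.64,0.96,0.3],
  [0.64,0.96,0.3],
  [0.64,0.96,0.3],
  [0.64,0.96,0.3],
  [0.64,0.96,0.3],
  [0.64,0.96,0.3],
  [0.64,0.96,0.3],
], roll=[0,0,0,0,0,0,0,-0.02,-0.05,-0.08,-0.09,-0.09,-0.09,-0.09,-0.09,-0.09,-0.09,-0.09], hand=0)

```text
time_s: 2.4
position: [0.4808, -0.0722, 0.3645]
ee_rot: [0.0, 1.0, 0.001, -0.0]
contact_force: [0.3, -0.2, 0.3]
width: 0.0919
finger_force: 0.0
```

```bash
python3 - <<'E'
from h import *
s=get_obs();print(s["time_s"],s["position"],s["ee_rot"],s["q"])
p,d=camera("wrist");save("w0",p);np.save("w0d.npy",d)
for t,z in(("jig",0),("stop_grip",.067)):
    for r in pinpoint("wrist",t)[:2]: print(t,np.round(r["centre"]),round(r["conf"],2),np.round(atz("wrist",r["centre"],z),4))
i=camera_info("wrist");print(-np.array(i["extrinsics"])[:3,:3].T@np.array(i["extrinsics"])[:3,3])
E
```

```text
2.4 [ 0.48077757 -0.07222432  0.3644905 ] [ 3.01859203e-04  9.99999388e-01  1.02560800e-03 -2.83309050e-04] [-3.97769681e-01 -1.29868316e-01  1.59726131e+00 -7.80559368e-04
  1.67448736e+00  1.17089475e+00]
jig [194. 130.] 0.56 [0.5312 0.0685 0.    ]
stop_grip [263. 101.] 0.87 [ 0.5741 -0.0464  0.067 ]
[ 0.5623498  -0.07430498  0.53451655]
```

View pics/w0.png

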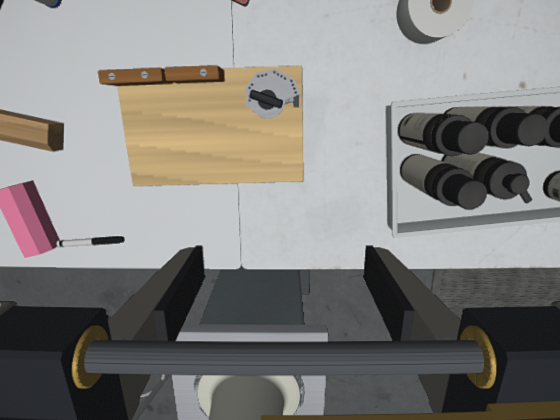

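The wrist view shows the board at (120–303, 67–186), the fence top at (160,75), and the stop at (272,95) with its dark bar at (266,99). I'll fit the board and bar from depth.

```bash
cat >> h.py <<'E'
def cloud(cam,d):
    i=camera_info(cam);K=np.array(i["intrinsics"]);D=np.array(i["D"],float);E=np.array(i["extrinsics"])
    v,u=np.nonzero(d>0);n=cv2.undistortPoints(np.c_[u,v].astype(float)[:,None],K,D)[:,0];z=d[v,u]
    return (np.c_[n*z[:,None],z]-E[:3,3])@E[:3,:3],v,u
def rect(P):
    r=cv2.minAreaRect((P[:,:2]*1000).astype(np.float32)) ;return np.round(r[0],1),np.round(r[1],1),round(r[2],1)
E
python3 - <<'E'
from h import *
p=cv2.cvtColor(cv2.imread("pics/w0.png"),cv2.COLOR_BGR2HSV);d=np.load("w0d.npy")
P,v,u=cloud("wrist",d)
m=(abs(P[:,0]-.53)<.14)&(abs(P[:,1]-.03)<.2)
tb=m&(P[:,2]<.008);print("table z",np.median(P[tb,2]))
bed=m&(abs(P[:,2]-.015)<.004)&(p[v,u,1]>60);print("bed",bed.sum(),np.median(P[bed,2]),rect(P[bed]))
Q=P[bed]
# near edge (min x) and right edge (min y)
def edge(Q,a,b,rng,sgn):
    xs=[];
    for c in np.arange(*rng,.006):
        s=Q[abs(Q[:,b]-c)<.003]
        if len(s)>5: xs.append((c,np.percentile(s[:,a],1 if sgn<0 else 99)))
    xs=np.array(xs);f=np.polyfit(xs[:,0],xs[:,1],1);r=xs[:,1]-np.polyval(f,xs[:,0]);k=abs(r)<.003
    f=np.polyfit(xs[k,0],xs[k,1],1);return f,k.sum()
print("near x=f(y)",edge(Q,0,1,(-.09,.17),-1)); print("right y=f(x)",edge(Q,1,0,(.46,.55),-1));print("left",edge(Q,1,0,(.46,.57),1))
fe=m&(abs(P[:,2]-.065)<.004)&(P[:,1]>.01);print("fence",rect(P[fe]))
di=m&(abs(P[:,2]-.047)<.004)&(P[:,1]<.0);print("disc",rect(P[di]),di.sum())
ba=m&(P[:,2]>.072)&(P[:,1]<.0);print("bar",rect(P[ba]),ba.sum(),np.median(P[ba,2]))
c=P[ba,:2];e=np.linalg.svd(c-c.mean(0))[2][0];print(c.mean(0),np.degrees(np.arctan2(e[1],e[0])))
I=cv2.imread("pics/w0.png")[60:125,230:315];cv2.imwrite("pics/w0c.png",cv2.resize(I,None,fx=7,fy=7,interpolation=cv2.INTER_CUBIC))
E
```

```text
table z 0.0012550303455626049
bed 16921 0.015091969358545308 (array([535. ,  36.8]), array([173.6, 278.9]), 1.5)
near x=f(y) (array([-0.02056922,  0.45128758]), np.int64(44))
right y=f(x) (array([ 0.01288125, -0.10730135]), np.int64(16))
left (array([0.03158137, 0.15578746]), np.int64(19))
fence (array([610. ,  95.8]), array([ 19. , 165.2]), 1.2)
disc (array([584.4, -54.6]), array([66.2, 71.2]), 51.5) 1548
bar (array([508.5, -64.5]), array([147.5, 116.6]), 55.4) 50371 0.4685370184719043Traceback (most recent call last):
  File "<stdin>", line 20, in <module>
    u, s, vh = gufunc(a, signature=signature)
               ~~~~~~^^^^^^^^^^^^^^^^^^^^^^^^
numpy._core._exceptions._ArrayMemoryError: Unable to allocate 18.9 GiB for an array with shape (50371, 50371) and data type float64
```

```bash
python3 - <<'E'
from h import *
d=np.load("w0d.npy");P,v,u=cloud("wrist",d)
ba=(np.hypot(P[:,0]-.5765,P[:,1]+.05)<.04)&(P[:,2]>.072)&(P[:,2]<.09)
print("bar",rect(P[ba]),ba.sum(),np.median(P[ba,2]))
I=cv2.imread("pics/w0.png")[60:125,230:315];cv2.imwrite("pics/w0c.png",cv2.resize(I,None,fx=7,fy=7,interpolation=cv2.INTER_CUBIC))
E
```

```text
bar (array([576.3, -49.9]), array([45.9, 12. ]), 71.1) 324 0.07861611329164797
```

View pics/w0c.png

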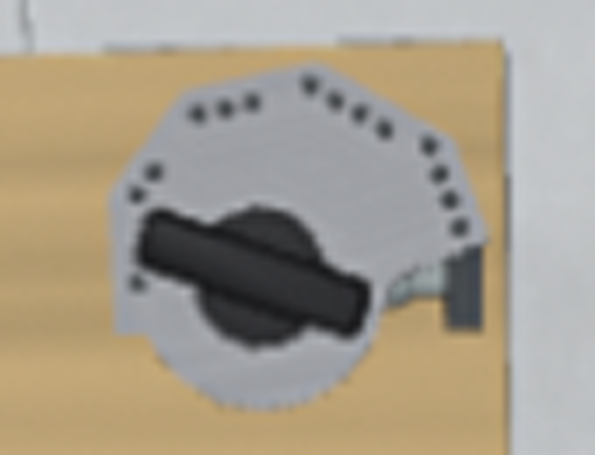

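Only one pip faces left, so the stop is at about -1.40. The bar lies at 71.1° in the world frame, so it needs about +80°. I'm moving above the bar with the gripper half closed, then descending.

Call:
arm_command([
  [0.19,0.044,-0.05],
  [0.19,0.044,-0.12],
  [0.19,0.044,-0.2],
  [0.19,0.044,-0.28],
  [0.19,0.044,-0.36],
  [0.19,0.044,-0.42],
  [0.19,0.044,-0.46],
  [0.19,0.044,-0.46],
  [0.19,0.044,-0.46],
  [0.19,0.044,-0.46],
  [0.19,0.044,-0.46],
  [0.19,0.044,-0.46],
  [0.19,0.044,-0.5],
  [0.19,0.044,-0.54],
  [0.19,0.044,-0.58],
  [0.19,0.044,-0.61],
  [0.19,0.044,-0.621],
  [0.19,0.044,-0.621],
], roll=[0.04,0.08,0.12,0.16,0.2,0.24,0.28,0.32,0.36,0.395,0.395,0.395,0.395,0.395,0.395,0.395,0.395,0.395], hand=0.5, newtons=30)

```text
time_s: 4.05
position: [0.5747, -0.0502, 0.0527]
ee_rot: [-0.001, 0.814, 0.581, -0.001]
contact_force: [-0.6, 0.7, 0.4]
width: 0.0458
finger_force: 0.0
```

Call:
arm_command([
  [0,0,0],
  [0,0,0],
  [0,0,0],
  [0,0,0],
  [0,0,0],
  [0,0,0],
  [0,0,0],
  [0,0,0],
], roll=[0,0,0,0,0,0,0,0], hand=1, newtons=30)

```text
time_s: 4.72
position: [0.5773, -0.0504, 0.0549]
ee_rot: [0.001, 0.813, 0.582, 0.001]
contact_force: [5.2, -1.1, 0.1]
width: 0.0119
finger_force: 30.0
```

Call:
arm_command([
  [0.002,0,0],
  [0.002,0,0],
  [0.002,0,0],
  [0.002,0,0],
  [0.002,0,0],
  [0.002,0,0],
  [0.002,0,0],
  [0.002,0,0],
  [0.002,0,0],
  [0.002,0,0],
  [0.002,0,0],
  [0.002,0,0],
  [0.002,0,0],
  [0.002,0,0],
  [0.002,0,0],
  [0.002,0,0],
  [0.002,0,0],
  [0.002,0,0],
], roll=[0.03,0.06,0.09,0.12,0.15,0.18,0.21,0.24,0.27,0.3,0.33,0.36,0.39,0.42,0.445,0.445,0.445,0.445])

```text
time_s: 6.22
position: [0.5801, -0.0493, 0.0549]
ee_rot: [0.004, 0.248, 0.969, 0.001]
contact_force: [13.1, 3.3, -5.8]
width: 0.0116
finger_force: 30.0
```

Call:
arm_command([
  [0,0,0],
  [0,0,0],
  [0,0,0],
  [0,0,0],
  [0,0,0.05],
  [0,0,0.12],
  [-0.05,0,0.2],
  [-0.1,0,0.3],
  [-0.15,0.0,0.4],
  [-0.19,0.06,0.44],
  [-0.19,0.1,0.44],
  [-0.19,0.1,0.44],
  [-0.19,0.1,0.44],
  [-0.19,0.1,0.44],
  [-0.19,0.1,0.44],
  [-0.19,0.1,0.44],
  [-0.19,0.1,0.44],
  [-0.19,0.1,0.44],
], roll=[0,0,0,0,0,0,-0.04,-0.08,-0.12,-0.16,-0.2,-0.24,-0.28,-0.31,-0.31,-0.31,-0.31,-0.31], hand=0.6)

```text
time_s: 7.72
position: [0.4819, -0.0001, 0.2739]
ee_rot: [-0.0, 0.672, 0.74, -0.0]
contact_force: [-0.2, 0.3, 0.1]
width: 0.0365
finger_force: 0.0
```

```bash
python3 - <<'E'
from h import *
s=get_obs();print(s["time_s"],s["position"],s["ee_rot"],s["q"])
p,d=camera("wrist");save("w1",p)
P,v,u=cloud("wrist",d)
ba=(np.hypot(P[:,0]-.5765,P[:,1]+.05)<.04)&(P[:,2]>.072)&(P[:,2]<.09)
print("bar",rect(P[ba]),ba.sum())
hs=cv2.cvtColor(p,cv2.COLOR_RGB2HSV)
di=(np.hypot(P[:,0]-.5765,P[:,1]+.05)<.06)&(abs(P[:,2]-.047)<.004);Q=(P[di,:2]-[.5765,-.0501]);a=-.0
a=np.radians(1.3);L=Q@np.array([[np.cos(a),-np.sin(a)],[np.sin(a),np.cos(a)]]);print("disc ymax in board",np.percentile(L[:,1],[97,99,99.8])*1000)
E
```

```text
7.7167 [ 4.81850129e-01 -9.07496749e-05  2.73877170e-01] [-2.56493110e-04  6.72085018e-01  7.40473927e-01 -1.60580819e-04] [-2.51632173e-01 -1.23320992e-01  1.76587750e+00 -4.48439693e-05
  1.49963971e+00 -3.48383233e-01]
bar (array([576.2, -48.4]), array([12.2, 45.6]), 61.7) 382
disc ymax in board [37.91490011 39.50156277 39.82461614]
```

View pics/w1.png

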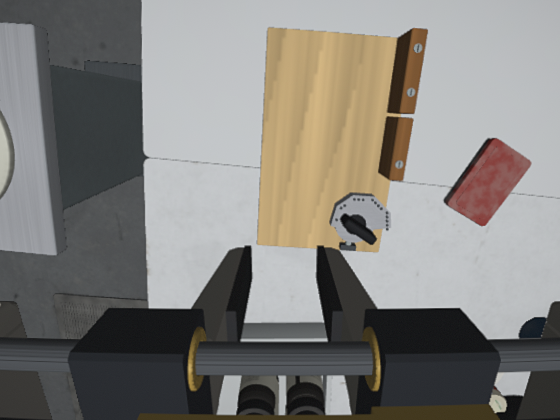

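The three-pip flat now faces left along the fence: bar at 151.7° in the world frame, and the nearest disc edge is about 38–39 mm from the axis. Next I'm looking at the offcut from close by.

Call:
arm_command([
  [0.0,0.05,0.06],
  [0.0,0.11,0.06],
  [0.0,0.18,0.06],
  [0.0,0.25,0.06],
  [0.0,0.32,0.06],
  [0.0,0.39,0.06],
  [0.0,0.46,0.06],
  [0.0,0.53,0.06],
  [0,0.6,0.06],
  [0,0.65,0.06],
  [0,0.69,0.06],
  [0,0.69,0.06],
  [0,0.69,0.06],
  [0,0.69,0.06],
  [0,0.69,0.06],
  [0,0.69,0.06],
  [0,0.69,0.06],
  [0,0.69,0.06],
  [0,0.69,0.06],
], roll=[-0.039,-0.078,-0.117,-0.156,-0.195,-0.234,-0.273,-0.31,-0.35,-0.39,-0.43,-0.47,-0.51,-0.55,-0.59,-0.61,-0.61,-0.61,-0.61], hand=0.2)

```text
time_s: 9.35
position: [0.482, 0.3449, 0.304]
ee_rot: [0.0, 0.992, -0.123, -0.0]
contact_force: [0.5, -0.5, -1.1]
width: 0.0734
finger_force: 0.0
```

```bash
python3 - <<'E'
from h import *
s=get_obs();print(s["time_s"],s["position"],s["ee_rot"],s["q"])
p,d=camera("wrist")
for t,z in(("offcut_mid",.02),("offcut_bevel",.033)):
    for r in pinpoint("wrist",t)[:3]: print(t,np.round(r["centre"]),round(r["conf"],2),np.round(atz("wrist",r["centre"],z),4))
P,v,u=cloud("wrist",d)
m=(np.hypot(P[:,0]-.537,P[:,1]-.343)<.085)
t=m&(P[:,2]>.0375)&(P[:,2]<.044);print("top",rect(P[t]),np.median(P[t,2]))
a=m&(P[:,2]>.006)&(P[:,2]<.05);print("all",rect(P[a]))
b=m&(P[:,2]>.027)&(P[:,2]<.0375);print("bev",rect(P[b]))
cv2.imwrite("pics/w2.png",cv2.resize(cv2.cvtColor(p,cv2.COLOR_RGB2BGR)[0:280,80:480],(800,560)))
E
```

```text
9.35 [0.48200271 0.34494823 0.30395737] [ 4.69331406e-05  9.92376796e-01 -1.23240731e-01 -1.22009316e-04] [4.17437561e-01 1.61247268e-01 1.41907228e+00 4.52063585e-05
 1.56153062e+00 2.23534317e+00]
offcut_mid [ 56. 251.] 0.94 [0.4492 0.7144 0.02  ]
offcut_mid [135. 202.] 0.87 [0.4909 0.5655 0.02  ]
offcut_mid [273. 132.] 0.8 [0.5368 0.3455 0.02  ]
offcut_bevel [297. 232.] 0.97 [0.3938 0.347  0.033 ]
offcut_bevel [274. 144.] 0.91 [0.5225 0.3475 0.033 ]
offcut_bevel [141. 212.] 0.83 [0.4773 0.5556 0.033 ]
top (array([541.8, 343.5]), array([119.8,  33.4]), 77.2) 0.040103143925686924
all (array([536.9, 344.2]), array([120.5,  43.2]), 77.1)
bev (array([537.1, 344.1]), array([120.3,  42.8]), 77.2)
```

View pics/w2.png

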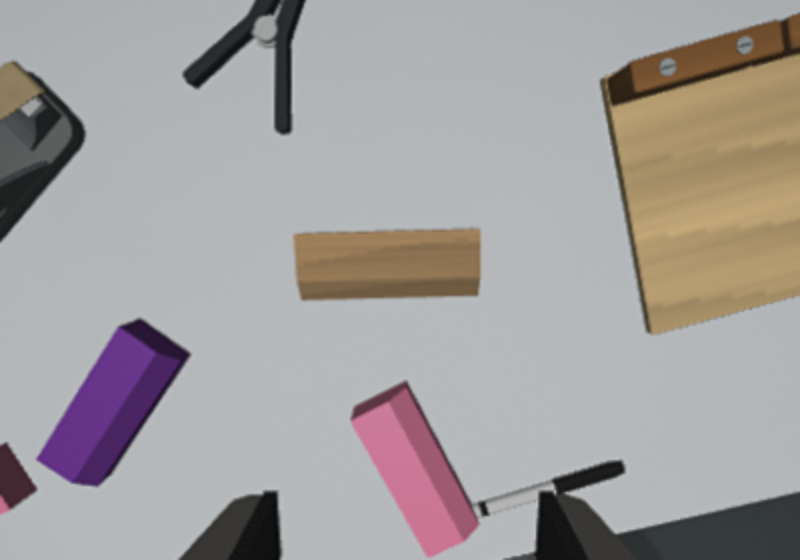

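Candidates in this crop are wood at (388,265), purple at (113,402), pink at (415,470), and pink at the left edge (10,480). Only the light wood one at (388,265) matches. Its bevel strip, at row 287, is on the robot's side. Its centre is (0.537, 0.344) and its yaw -12.9°. I'm grasping it across the width.

Call:
arm_command([
  [0.04,-0.002,-0.04],
  [0.08,-0.002,-0.1],
  [0.11,-0.002,-0.16],
  [0.11,-0.002,-0.22],
  [0.11,-0.002,-0.28],
  [0.11,-0.002,-0.34],
  [0.11,-0.002,-0.4],
  [0.11,-0.002,-0.4],
  [0.11,-0.002,-0.4],
  [0.11,-0.002,-0.4],
  [0.11,-0.002,-0.4],
  [0.11,-0.002,-0.4],
  [0.11,-0.002,-0.4],
  [0.11,-0.002,-0.4],
  [0.11,-0.002,-0.46],
  [0.11,-0.002,-0.52],
  [0.11,-0.002,-0.57],
  [0.11,-0.002,-0.595],
  [0.11,-0.002,-0.6],
  [0.11,-0.002,-0.6],
], roll=[0.039,0.078,0.117,0.156,0.195,0.234,0.273,0.312,0.351,0.39,0.43,0.47,0.507,0.507,0.507,0.507,0.507,0.507,0.507,0.507], hand=0.2)

```text
time_s: 11.17
position: [0.5368, 0.3439, 0.0038]
ee_rot: [-0.0, 0.783, 0.622, -0.0]
contact_force: [0.6, -0.0, -0.5]
width: 0.0734
finger_force: 0.0
```

Call:
arm_command([
  [0,0,0],
  [0,0,0],
  [0,0,0],
  [0,0,0],
  [0,0,0],
  [0,0,0],
  [0,0,0],
  [0,0,0],
], roll=[0,0,0,0,0,0,0,0], hand=1, newtons=30)

```text
time_s: 11.83
position: [0.5377, 0.3443, 0.0051]
ee_rot: [0.0, 0.783, 0.622, 0.001]
contact_force: [-0.6, -1.1, 5.9]
width: 0.0438
finger_force: 30.0
```

Call:
arm_command([
  [0,0,0.04],
  [0,0,0.1],
  [0,0,0.16],
  [0.005,-0.06,0.2],
  [0.01,-0.13,0.2],
  [0.018,-0.2,0.2],
  [0.018,-0.27,0.2],
  [0.018,-0.34,0.2],
  [0.018,-0.41,0.2],
  [0.018,-0.47,0.2],
  [0.018,-0.53,0.2],
  [0.018,-0.57,0.2],
  [0.018,-0.57,0.16],
  [0.018,-0.57,0.12],
  [0.018,-0.57,0.09],
  [0.018,-0.57,0.07],
  [0.018,-0.57,0.05],
  [0.018,-0.57,0.05],
], roll=[0,0,0,0.02,0.04,0.06,0.079,0.079,0.079,0.079,0.079,0.079,0.079,0.079,0.079,0.079,0.079,0.079])

```text
time_s: 13.33
position: [0.544, 0.0593, 0.0266]
ee_rot: [-0.002, 0.7, 0.714, -0.001]
contact_force: [-1.6, -0.1, -3.4]
width: 0.0438
finger_force: 30.0
```

```bash
python3 - <<'E'
from h import *
s=get_obs();print(s["time_s"],s["position"],s["ee_rot"],s["contact_force"])
p,d=camera("wrist")
cv2.imwrite("pics/w3.png",cv2.cvtColor(p,cv2.COLOR_RGB2BGR))
for c in("top","scene"):
    p,d=camera(c)
    P,v,u=cloud(c,d);a=np.radians(1.3);L=(P[:,:2]-[.5318,.0667])@np.array([[np.cos(a),-np.sin(a)],[np.sin(a),np.cos(a)]])
    print(c,[ (r["conf"],r["centre"],atz(c,r["centre"],.046)) for r in pinpoint(c,"offcut_mid")[:4]])
E
```

```text
13.3333 [0.54400145 0.05930933 0.02664845] [-0.00175772  0.70000653  0.71413296 -0.00137263] [-1.63983294 -0.13379677 -3.40689429]
top [(0.88, [188.9, 235.4], array([0.49490521, 0.56087675, 0.046     ])), (0.75, [135.8, 251.9], array([0.45008762, 0.7123198 , 0.046     ])), (0.56, [258.4, 269.6], array([0.39416569, 0.36296307, 0.046     ])), (0.46, [364.2, 215.0], array([0.54615961, 0.05716376, 0.046     ]))]
scene [(0.87, [353.6, 181.7], array([0.53685176, 0.0655841 , 0.046     ])), (0.63, [222.7, 271.7], array([0.48850409, 0.55873285, 0.046     ])), (0.62, [302.4, 265.6], array([0.38171825, 0.36672498, 0.046     ])), (0.62, [178.2, 316.0], array([0.4385551 , 0.72319892, 0.046     ]))]
```

View pics/w3.png

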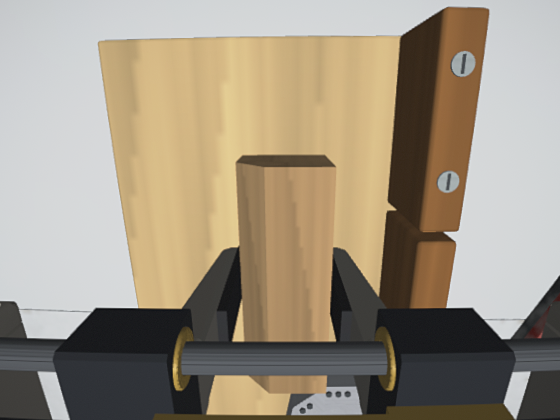

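The offcut is held above the board with its bevel towards the robot, beside the fence (fence gap about 36 mm), and the three-pip flat is just visible at (330,400). I'm lowering it and sliding it towards the stop.

Call:
arm_command([
  [0,0,-0.005],
  [0,0,-0.01],
  [0,0,-0.011],
  [0,-0.004,-0.011],
  [0,-0.008,-0.011],
  [0,-0.012,-0.011],
  [0,-0.016,-0.011],
  [0,-0.019,-0.011],
  [0,-0.022,-0.011],
  [0,-0.022,-0.011],
], roll=[0,0,0,0,0,0,0,0,0,0])

```text
time_s: 14.42
position: [0.5457, 0.0481, 0.0235]
ee_rot: [-0.0, 0.7, 0.714, 0.0]
contact_force: [-0.2, 1.0, -3.7]
width: 0.0437
finger_force: 30.0
```

Call:
arm_command([
  [0,-0.002,0],
  [0,-0.004,0],
  [0,-0.006,0],
  [0,-0.006,0],
], roll=[0,0,0,0])

```text
time_s: 14.75
position: [0.5447, 0.0468, 0.0231]
ee_rot: [-0.002, 0.7, 0.714, 0.0]
contact_force: [-2.8, 7.6, -1.5]
width: 0.0436
finger_force: 30.0
```

Call:
arm_command([
  [0,0.004,-0.003],
  [0,0.004,-0.006],
  [0,0.004,-0.008],
  [0,0.004,-0.01],
  [0,0.004,-0.01],
], roll=[0,0,0,0,0])

```text
time_s: 15.17
position: [0.5455, 0.0475, 0.02]
ee_rot: [-0.001, 0.7, 0.714, -0.0]
contact_force: [-9.2, 4.8, 13.7]
width: 0.0438
finger_force: 30.0
```

Call:
arm_command([
  [0,0,0.001],
  [0,0,0.002],
  [0,0,0.002],
  [0,0,0.002],
], roll=[0,0,0,0], hand=0.39)

```text
time_s: 15.5
position: [0.5466, 0.0466, 0.0199]
ee_rot: [0.001, 0.7, 0.714, 0.0]
contact_force: [-0.2, -0.5, 0.1]
width: 0.056
finger_force: 0.0
```

Call:
arm_command([
  [0,0,0.04],
  [0,0,0.1],
  [0,0,0.16],
  [-0.03,0,0.2],
  [-0.06,0,0.2],
  [-0.092,-0.002,0.2],
  [-0.092,-0.002,0.2],
  [-0.092,-0.002,0.2],
  [-0.092,-0.002,0.2],
  [-0.092,-0.002,0.2],
  [-0.092,-0.002,0.2],
  [-0.092,-0.002,0.2],
  [-0.092,-0.002,0.2],
  [-0.092,-0.002,0.2],
  [-0.092,-0.002,0.2],
  [-0.092,-0.002,0.2],
  [-0.092,-0.002,0.2],
  [-0.092,-0.002,0.2],
], roll=[0,0,0,-0.039,-0.078,-0.117,-0.156,-0.195,-0.234,-0.273,-0.312,-0.351,-0.39,-0.43,-0.47,-0.5,-0.5,-0.5])

```text
time_s: 17.0
position: [0.5001, 0.0458, 0.1196]
ee_rot: [0.0, 1.0, 0.011, 0.0]
contact_force: [-0.1, 0.3, 0.6]
width: 0.056
finger_force: 0.0
```

```bash
cat >> h.py <<'E'
def board(P):
    a=np.radians(1.3);L=(P[:,:2]-[.5318,.0667])@np.array([[np.cos(a),-np.sin(a)],[np.sin(a),np.cos(a)]]);return np.c_[L,P[:,2]]*1000
def offcut(cam,d):
    L=board(cloud(cam,d)[0]);k=(L[:,2]>51.5)&(L[:,2]<60)&(L[:,0]<69)&(L[:,0]>-80)&(L[:,1]>-85)&(L[:,1]<60)
    return rect(L[k]/1000),k.sum()
E
python3 - <<'E'
from h import *
s=get_obs();print(s["time_s"],s["position"],s["ee_rot"],s["contact_force"],s["width"])
for c in("wrist","top"):
    p,d=camera(c);save("x_"+c,p);print(c,offcut(c,d))
E
```

```text
17.0 [0.50009923 0.04582229 0.1195798 ] [9.81401572e-05 9.99936637e-01 1.12561487e-02 1.06912196e-04] [-0.12369948  0.31283801  0.56363905] 0.05600078315604961
wrist ((array([ 17. , -19.7]), array([120.2,  35.1]), 89.2), np.int64(7655))
top ((array([ 29.3, -23. ]), array([ 38.3, 134.4]), 14.6), np.int64(214))
```

Call:
arm_command([
  [0,0,-0.06],
  [0,0,-0.12],
  [0,0,-0.17],
  [0,0,-0.189],
  [0,0,-0.189],
  [0.01,0,-0.189],
  [0.02,0,-0.189],
  [0.028,0,-0.189],
  [0.036,0.001,-0.189],
  [0.044,0.001,-0.189],
  [0.052,0.001,-0.189],
  [0.06,0.001,-0.189],
  [0.066,0.002,-0.189],
  [0.072,0.002,-0.189],
  [0.078,0.002,-0.189],
  [0.084,0.002,-0.189],
  [0.09,0.002,-0.189],
  [0.09,0.002,-0.189],
], roll=[0,0,0,0,0,0,0,0,0,0,0,0,0,0,0,0,0,0], hand=1)

```text
time_s: 18.6
position: [0.5458, 0.047, 0.0252]
ee_rot: [-0.0, 1.0, 0.01, 0.001]
contact_force: [1.1, -0.4, 0.2]
width: 0.0005
finger_force: 0.0
```

Call:
arm_command([
  [0.002,0,0],
  [0.004,0,0],
  [0.006,0,0],
  [0.006,0,0],
], roll=[0,0,0,0])

```text
time_s: 18.93
position: [0.5481, 0.047, 0.0251]
ee_rot: [-0.0, 1.0, 0.01, 0.0]
contact_force: [-0.9, 0.6, 0.7]
width: 0.0005
finger_force: 0.6
```

Call:
arm_command([
  [0.002,0,0],
  [0.004,0,0],
  [0.006,0,0],
  [0.008,0,0],
  [0.008,0,0],
], roll=[0,0,0,0,0])

```text
time_s: 19.35
position: [0.5494, 0.0472, 0.0247]
ee_rot: [-0.0, 1.0, 0.01, -0.003]
contact_force: [-9.9, 0.2, 8.5]
width: 0.0006
finger_force: 5.2
```

Call:
arm_command([
  [-0.02,0,0],
  [-0.06,0,0],
  [-0.1,0,0.05],
  [-0.12,0,0.12],
  [-0.14,0,0.2],
  [-0.14,0,0.28],
  [-0.14,0,0.34],
  [-0.14,0,0.34],
  [-0.14,0,0.34],
], roll=[0,0,0,0,0,0,0,0,0])

```text
time_s: 20.1
position: [0.4841, 0.0467, 0.1976]
ee_rot: [0.0, 1.0, 0.01, 0.003]
contact_force: [-1.2, 0.1, -0.6]
width: 0.0005
finger_force: 0.0
```

```bash
python3 - <<'E'
from h import *
s=get_obs();print(s["time_s"],s["position"],s["contact_force"])
p,d=camera("wrist");save("w4",p)
print(offcut("wrist",d))
L=board(cloud("wrist",d)[0])
def r(k): return rect(L[k]/1000)
print("fence",r((L[:,2]>61)&(L[:,2]<68)&(L[:,0]>60)&(L[:,0]<100)&(L[:,1]>-65)))
b=(np.hypot(L[:,0]-42,L[:,1]+118)<35)&(L[:,2]>72)&(L[:,2]<90);print("bar",r(b))
di=(np.hypot(L[:,0]-42,L[:,1]+118)<48)&(abs(L[:,2]-47)<3)&(abs(L[:,0]-42)<12);print("flat y",np.percentile(L[di,1],[90,98,99.5]))
k=(L[:,2]>51.5)&(L[:,2]<60)&(L[:,0]<69)&(L[:,0]>20)&(L[:,1]>-90)&(L[:,1]<60);print("end y",np.percentile(L[k,1],[.2,1,99,99.8]),"x",np.percentile(L[k,0],[.5,99,99.8]))
E
```

```text
20.1 [0.48405081 0.04673846 0.19764424] [-1.19279536  0.06875857 -0.55553165]
((array([51.8, -7.5]), array([134.6,  33.6]), 89.7), np.int64(4325))
fence (array([76.3, 29.4]), array([ 18.5, 164.1]), 0.1)
bar (array([  40.4, -116. ]), array([12.9, 46. ]), 57.8)
flat y [-81.08843263 -73.39682371 -71.50808202]
end y [-74.57300274 -73.59199315  44.49463003  54.3348567 ] x [35.96867205 68.17030628 68.42093348]
```

View pics/w4.png

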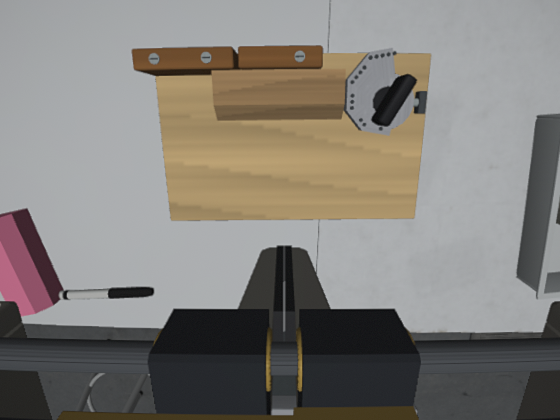

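It lies along the fence; the end-to-stop gap is not clear at this angle, with the end and disc meeting at (345,95). I'll push its left end lightly towards the stop.

Call:
arm_command([
  [0.06,0.06,0],
  [0.12,0.12,0],
  [0.18,0.18,0],
  [0.184,0.191,0],
  [0.184,0.191,-0.08],
  [0.184,0.191,-0.16],
  [0.184,0.191,-0.24],
  [0.184,0.191,-0.31],
  [0.184,0.191,-0.334],
  [0.184,0.191,-0.334],
  [0.184,0.185,-0.334],
  [0.184,0.179,-0.334],
  [0.184,0.173,-0.334],
  [0.184,0.167,-0.334],
  [0.184,0.161,-0.334],
  [0.184,0.157,-0.334],
  [0.184,0.157,-0.334],
], roll=[0,0,0,0,0,0,0,0,0,0,0,0,0,0,0,0,0])

```text
time_s: 21.57
position: [0.5747, 0.1253, 0.029]
ee_rot: [-0.0, 1.0, 0.01, 0.001]
contact_force: [0.4, 0.2, 1.1]
width: 0.0003
finger_force: 0.4
```

Call:
arm_command([
  [0,-0.002,0],
  [0,-0.004,0],
  [0,-0.006,0],
  [0,-0.006,0],
], roll=[0,0,0,0])

```text
time_s: 21.9
position: [0.5744, 0.1245, 0.0287]
ee_rot: [-0.002, 1.0, 0.01, 0.001]
contact_force: [0.3, 9.6, 3.9]
width: 0.0007
finger_force: 4.5
```

Call:
arm_command([
  [0,0.01,0],
  [0,0.04,0],
  [0,0.04,0.08],
  [0,0.04,0.16],
  [0,0.04,0.24],
  [-0.04,0,0.3],
  [-0.08,-0.05,0.35],
  [-0.12,-0.1,0.4],
  [-0.16,-0.15,0.45],
  [-0.184,-0.2,0.5],
  [-0.184,-0.26,0.54],
  [-0.184,-0.305,0.544],
  [-0.184,-0.305,0.544],
  [-0.184,-0.305,0.544],
  [-0.184,-0.305,0.544],
  [-0.184,-0.305,0.544],
], roll=[0,0,0,0,0,0,0,0,0,0,0,0,0,0,0,0])

```text
time_s: 23.23
position: [0.4815, -0.029, 0.2991]
ee_rot: [-0.0, 1.0, 0.011, -0.001]
contact_force: [-0.1, 0.4, -1.0]
width: 0.0005
finger_force: 0.0
```

```bash
python3 - <<'E'
from h import *
s=get_obs();print(s["time_s"],s["position"],s["contact_force"])
p,d=camera("wrist");save("w5",p)
L=board(cloud("wrist",d)[0])
def r(k): return rect(L[k]/1000)
print("fence",r((L[:,2]>61)&(L[:,2]<68)&(L[:,0]>60)&(L[:,0]<100)&(L[:,1]>-65)))
b=(np.hypot(L[:,0]-42,L[:,1]+118)<35)&(L[:,2]>72)&(L[:,2]<90);print("bar",r(b))
di=(np.hypot(L[:,0]-42,L[:,1]+118)<48)&(abs(L[:,2]-47)<3);print("disc y",np.percentile(L[di,1],[90,98,99.5]))
k=(L[:,2]>52)&(L[:,2]<58)&(L[:,0]<67)&(L[:,0]>20)&(L[:,1]>-90)&(L[:,1]<60);print("off",r(k))
I=cv2.cvtColor(p,cv2.COLOR_RGB2BGR)[60:150,140:330];cv2.imwrite("pics/w5c.png",cv2.resize(I,None,fx=4,fy=4,interpolation=cv2.INTER_CUBIC))
E
```

```text
23.2333 [ 0.48154571 -0.02902099  0.29905871] [-0.08961352  0.35871126 -1.00431077]
fence (array([78.5, 28.7]), array([ 18.9, 165.2]), 0.1)
bar (array([  42.4, -116.3]), array([12.1, 46.6]), 60.5)
disc y [-84.42031129 -78.2104206  -73.13503427]
off (array([ 50.8, -17.8]), array([ 32.3, 120. ]), 0.3)
```

View pics/w5c.png

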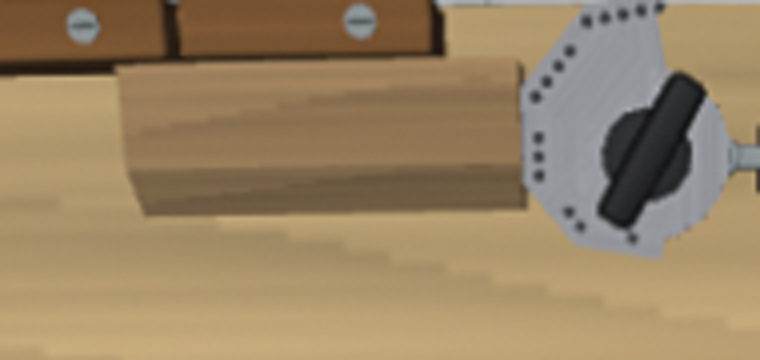

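All home: the stop is at three pips, with the offcut end on the flat at (525,130) and its side along the fence. The final step is the diagonal push on the bevel.

Call:
arm_command([
  [0.04,0.05,-0.05],
  [0.08,0.1,-0.1],
  [0.12,0.15,-0.16],
  [0.126,0.154,-0.24],
  [0.126,0.154,-0.32],
  [0.126,0.154,-0.4],
  [0.126,0.154,-0.45],
  [0.126,0.154,-0.476],
  [0.126,0.154,-0.476],
  [0.13,0.154,-0.48],
  [0.134,0.154,-0.484],
  [0.138,0.154,-0.488],
  [0.142,0.154,-0.492],
  [0.146,0.154,-0.496],
  [0.146,0.154,-0.496],
], roll=[0,0,0,0,0,0,0,0,0,0,0,0,0,0,0], hand=1, newtons=30)

```text
time_s: 24.53
position: [0.5556, 0.0469, 0.0523]
ee_rot: [0.0, 1.0, 0.01, 0.0]
contact_force: [-0.2, 0.0, 0.2]
width: 0.0005
finger_force: 0.0
```

Call:
arm_command([
  [0.002,0,-0.002],
  [0.004,0,-0.004],
  [0.006,0,-0.006],
  [0.006,0,-0.006],
], roll=[0,0,0,0])

```text
time_s: 24.87
position: [0.5579, 0.047, 0.0493]
ee_rot: [0.0, 1.0, 0.01, -0.0]
contact_force: [-1.8, 0.7, 4.0]
width: 0.0006
finger_force: 2.0
```

Call:
arm_command([
  [0.002,0,-0.001],
  [0.004,0,-0.002],
  [0.005,0,-0.003],
  [0.005,0,-0.003],
  [0.005,0,-0.003],
], roll=[0,0,0,0,0])

```text
time_s: 25.28
position: [0.5586, 0.047, 0.0489]
ee_rot: [0.0, 1.0, 0.01, -0.003]
contact_force: [-12.7, -0.1, 16.7]
width: 0.0007
finger_force: 10.3
```

Call:
arm_command([
  [0,0,0.0014],
  [0,0,0.0014],
  [0,0,0.0014],
  [0,0,0.0014],
], roll=[0,0,0,0])

```text
time_s: 25.62
position: [0.5585, 0.047, 0.0489]
ee_rot: [0.0, 1.0, 0.01, -0.003]
contact_force: [-10.5, -0.5, 11.7]
width: 0.0003
finger_force: 8.1
```

Call:
arm_command([
  [0,0,0],
  [0,0,0],
  [0,0,0],
  [0,0,0],
  [0,0,0],
  [0,0,0],
], roll=[0,0,0,0,0,0])

```text
time_s: 26.12
position: [0.5586, 0.047, 0.0489]
ee_rot: [0.0, 1.0, 0.01, -0.003]
contact_force: [-10.5, 0.4, 12.2]
width: 0.0008
finger_force: 8.2
```

```bash
python3 - <<'E'
from h import *
p,d=camera("wrist")
L=board(cloud("wrist",d)[0])
k=(L[:,2]>51)&(L[:,2]<58)&(L[:,0]<67)&(L[:,0]>20)&(L[:,1]>-90)&(L[:,1]<60);print("off",rect(L[k]/1000),k.sum())
I=p;save("w6",p)
E
```

```text
off (array([ 50.3, -18.3]), array([121. ,  33.4]), 90.0) 12040
```

View pics/w6.png

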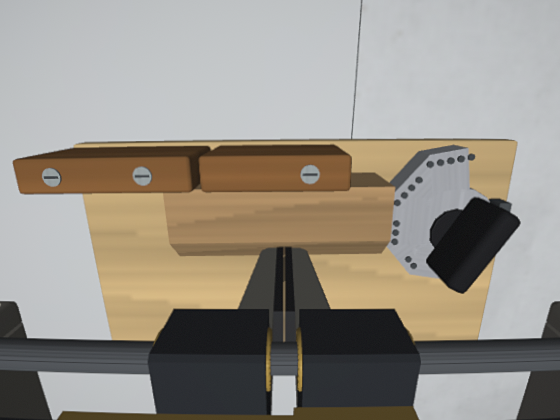

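The offcut is square to the fence (its far edge sits under the fence top at row 190) and its end is on the three-pip flat at (392,215). The push is steady at about 16 N, so I'm handing in.

```bash
python3 -c "
from rig import *
print(finish_job())"
```

```text
the job is handed in; nothing more can be done
None
```

I handed the job in at about 26 s with the stop at three pips and the offcut on the board, bevel towards the robot. Within the roughly 2 mm the cameras can resolve, it is against both the fence and the stop. The arm is still holding it with a steady diagonal push of about 16 N, and it never touched the glue stick, clamp, marker or tin.

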